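# Third hand at the bench clamp: hold a bone blank to the fixed jaw

### The job

Lay the scribed bone blank flat on the wooden packing block in the open bench clamp, midway along the jaws, with its straight sawn edge flat against the fixed jaw (the one without the screw), and keep it pressed there with a steady sideways push of about 10 newtons so that I can wind the moving jaw up to it. Never push harder than 25 newtons, or the edge bruises. The job finishes while you are still holding the blank and pushing: do not let go, and leave the tin, dish, dividers and bow drill where they are.

Things in the scene. Friction and masses are not known exactly. Their poses are not given: they have to be found in the camera images.
- blank: Loose flat piece of pale bone, 35 g, three button circles scribed on top: 52 (x) x 36 (y) x 10 mm (z). Origin at the underside, midway. Straight sawn edge at y = -18 mm; the opposite edge bows, from y = +12 at the corners to +18 mm in the middle. Ends at x = +-26 mm are flat, parallel: gripped there about y = 0, closing along x, both long edges stay free and the fingers clear the jaws.
- straight_edge (a point): Lower border of the blank's straight sawn edge, at its middle (blank frame: x 0, y -18 mm, z 0); axes as the blank's.
- jaw_seat (a point): On the fixed jaw's working face, midway along it, at the height of the packing block's top (44 mm above the bench). x along the jaw, +y square out of the face towards the moving jaw and screw, z up. The finished place of straight_edge, all axes alike: the blank is pushed towards -y.
- clamp: Cast iron clamp bolted to the bench; place and angle vary. Origin on the bench below the middle of the fixed jaw's face; axes as jaw_seat. Bed top z = 30 mm; on it, fixed, a wooden packing block x +-18, y 2 to 32, top z = 44 mm, so the blank's ends overhang it and fingertips have room beside it. Jaw tops z = 50 mm. Lugs to x = +-68 mm, under 17 mm high; nut bracket y 125 to 153, top z = 57 mm.
- fixed_jaw: Steel plate on the fixed jaw, rigid: 90 mm long (x), y -7.5 to 0, z 30 to 50 mm; origin and axes as clamp.
- moving_jaw: Moving jaw with screw and brass tommy bar, too stiff to push. Axes as the clamp's; origin at bench height below its working face, 52 to 66 mm from the fixed jaw's face. Block 32 mm thick, 90 mm wide, top z = 50 mm; the screw runs to +y with the tommy bar 177 mm from the origin, 60 mm to either side, up to z = 68 mm.
- tin: Squat open tin of round bone blanks, 90 mm across, 36 mm high; origin at the centre of the underside. Leave alone.
- dish: Chipped white enamel dish, 132 mm across, 27 mm high; origin at the centre of the underside. Leave alone.
- dividers: Steel dividers lying flat, 180 mm long (points towards its +x, 150 mm from the origin), 60 mm wide at the points, 10 mm high. Leave alone.
- bow_drill: Bow drill lying flat, 460 mm along its x (walnut handle at -x), 160 mm across at the spindle (50 mm to +y, 115 mm to -y), 27 mm high. Leave alone.

How it is judged:
By the outcome, as a careful person would: the job done as asked, in the order asked, and still so for the second after the job is handed in, while the arm keeps its last pose, push and grip.
It also fails if it takes over 42 s, if anything falls off the work surface, if the arm or the gripper's body presses on something with over 40 N, if the wrist force passes 120 N, or if a joint passes its speed limit or range.

### The arm

A 7-joint arm with a two-finger parallel gripper is mounted at the origin on the work surface. World frame = base frame: x ahead of the robot, y to its left, z up, the work surface at z = 0. Lengths are in m, angles in rad, forces in N, time in s.
With the tool pointing down it reaches from about 0.4 to 0.75 m from the base axis. Payload 19.5 kg.
Tool frame: the origin (TCP) lies between the finger pads; the fingertips stand 14 mm ahead of it and the grasp point (between the pads) lies 5 mm behind it (env.tip_reach is the distance from the TCP to the fingertips, in m); z points along the fingers, y is the direction in which the jaws open and shut (so a half turn about z gives the same grasp; the last joint's range is limited). The gripper opens to 85 mm and grips with 20 to 120 N. Pads are 22 mm wide; open, the fingers measure 114 mm over their backs; the gripper's body (76 mm by 85 mm) begins 54 mm behind the grasp point. The pads swing forward as they close: fully open they stand 13 mm farther back than shut.
Start: joints at [-1.218, 0.707, -0.028, 1.485, 0.022, 0.951, -0.075], TCP at [0.221, 0.531, 0.245] pointing down, gripper open.
Joint ranges: [-2.71, 2.71], [-0.32, 2.16], [-1.57, 1.52], [0, 2.45], [-1.46, 4.6], [0, 2.02], [-2.83, 2.83]. Speed limits (rad/s): [1.89, 1.89, 2.57, 2.57, 3.01, 3.01, 3.01].

### API

Orientations are given as a unit quaternion [x, y, z, w].
In Python, from rig import env gives the robot as it stands.
- The arm moves only by the tool send_rows, never from a script. Its argument "series" is a list of rows, each a list of 7 numbers: the shift along the tool's x, y, z in m, then the turn, a rotation vector about the tool's x, y, z in rad, then the gripper command: -1 is fully open, 1 is shut, values between are in proportion. A call has 1 to 5 rows; each row is the pose to reach, as a shift and turn from the pose commanded when the call began, along the tool's axes at that moment; what a row does not reach only later rows make up. A row lasts 1/10 s, in which the tool goes at most 50 mm and 8.59 degrees, less where a joint would pass 70% of its speed; a pose out of reach is approached as far as the arm can. A call with a gripper value outside its range is refused whole. The fingers move at their own pace and stop on an object; "squeeze" is the grip in N (left out, the last holds). Time passes only in rows, so rows that repeat a pose let the fingers close. It gives the time, the measured TCP pose, the force and the opening at its end, in the units of the state.
- env.sense(): the state, without advancing time (a new reading comes with each control period).
- env.get_image(name): name is "scene" or "top" or "wrist"; returns a dict with "frame" (420x560x3 uint8, red, green, blue), "mtx" (3x3 intrinsics, pixels), "T" (4x4, takes a point from camera to world coordinates). Camera axes: x right, y down, z forward; pixel columns grow to the right and rows downward; lengths in m; the calibration is good to about 2 mm. A picture is of the moment at which its call begins. There is no depth.
- env.job_done(): hands the job in, once; it reports no verdict.
Trained networks look in the newest picture that a camera, given by its name, has taken for a name from the list of things; names that differ only in an ending like _2 or _b are one class to them, and where a whole thing is asked for, a point or a joint stands for the part that bears it (a point fixed in the world has none). Each returns a list of dicts, best first, with "p" (0 to 1); they miss things now and then, are a little off and sometimes report something else, mostly with a low value. They report only what shows in the picture. A call takes as long as a camera call.
- env.trace(camera, target): "region" (420x560 bool, what is visible of it) and "xy" ([column, row] in pixels, amid what is visible of it).
The state is a dict: "clock": time; "joint_pos": joint angles; "dq": joint speeds; "effort": joint torques, N m; "ee_pos": TCP position; "eef_rot": TCP orientation; "wrist_force": force on the tool from outside, world axes, zero at the start; "moment": the same for the moment, N m; "width": opening from 0.0 (shut) to 1.0 (fully open).
Only numpy, scipy, OpenCV 4.12 (cv2) and the standard library are available. Lean on these libraries where they do the work, as an engineer would, in place of code of your own. Each camera call takes 0.05 s, during which the arm holds its last target.

## Working session

There is one attempt and no reset: what is moved stays moved. The work goes in short steps, Python scripts to look and compute and a tool call to move; the robot and the scene stay as the last step left them, time stands still between calls to the robot, and variables do not carry over. Pictures are saved under pics/ and viewed, and the job is handed in when it is done.

Besides the shell and the picture viewer there is one more tool, called after "Emit:" as name([rows], argument=value, ...), one row to a line, values as JSON. send_rows: Moves the arm, as the interface text tells. Its arguments: {"type":"object","properties":{"series":{"type":"array","items":{"type":"array","items":{"type":"number"}}},"squeeze":{"type":"number"}},"required":["series"]}

```bash
ls; mkdir -p pics; cat > h.py <<'E'
from rig import env
import numpy as np, cv2
from scipy.spatial.transform import Rotation as R
def shot(n,fn):
    im=env.get_image(n); cv2.imwrite('pics/'+fn,im['frame'][:,:,::-1]); return im
def ray(im,uv,z):
    d=np.linalg.inv(im['mtx'])@np.array([uv[0],uv[1],1.]); d=im['T'][:3,:3]@d; o=im['T'][:3,3]
    return o+d*(z-o[2])/d[2]
def proj(im,P):
    T=np.linalg.inv(im['T']); c=(T[:3,:3]@np.atleast_2d(P).T).T+T[:3,3]; u=(im['mtx']@c.T).T; return u[:,:2]/u[:,2:]
E
python3 - <<'E'
from h import *
for n in ['top','scene','wrist']:
    im=shot(n,n+'0.png'); print(n,im['mtx'].round(1).tolist(),im['T'].round(3).tolist())
print(env.sense(), env.tip_reach)
E
```

```text
pics
top [[472.0, 0.0, 273.2], [0.0, 472.0, 207.6], [0.0, 0.0, 1.0]] [[-0.012, -0.993, 0.12, 0.465], [-0.999, 0.015, 0.03, -0.129], [-0.032, -0.12, -0.992, 1.166], [0.0, 0.0, 0.0, 1.0]]
scene [[514.1, 0.0, 281.0], [0.0, 514.1, 212.7], [0.0, 0.0, 1.0]] [[-0.753, 0.551, -0.359, 1.045], [0.658, 0.642, -0.393, 0.399], [0.014, -0.532, -0.846, 1.129], [0.0, 0.0, 0.0, 1.0]]
wrist [[305.5, 0.0, 281.5], [0.0, 305.5, 206.3], [0.0, 0.0, 1.0]] [[0.385, 0.877, 0.286, 0.146], [0.923, -0.366, -0.121, 0.561], [-0.002, 0.31, -0.951, 0.374], [0.0, 0.0, 0.0, 1.0]]
{'clock': 0.15, 'joint_pos': array([-1.21767863,  0.70691764, -0.02763033,  1.48484955,  0.02199206,
        0.95087385, -0.07548953]), 'dq': array([-0.00067287, -0.00315019,  0.00233297,  0.00074288,  0.00217491,
        0.00062829, -0.00020051]), 'effort': array([ 3.02507633e-04, -8.83305788e+01,  1.23465076e+00, -2.36198348e+01,
        1.69160042e-02,  5.29483819e-03,  9.80151299e-05]), 'ee_pos': array([0.22109443, 0.53061926, 0.24496897]), 'eef_rot': array([ 1.96122568e-01,  9.80579318e-01, -3.66289182e-04, -7.23525234e-05]), 'wrist_force': array([ 0.85867095, -0.75909661,  0.21517614]), 'moment': array([0.01477537, 0.03963725, 0.06576503]), 'width': 0.9961633350696998} 0.014
```

View pics/top0.png

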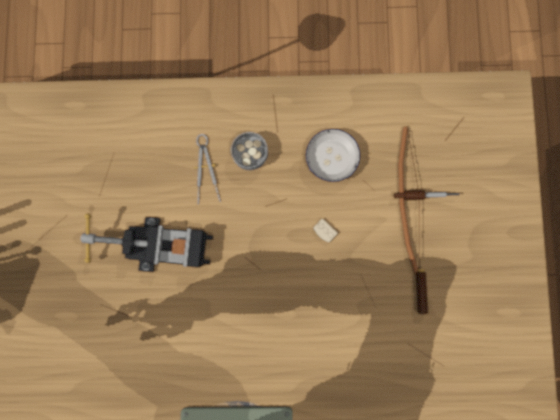

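View pics/scene0.png

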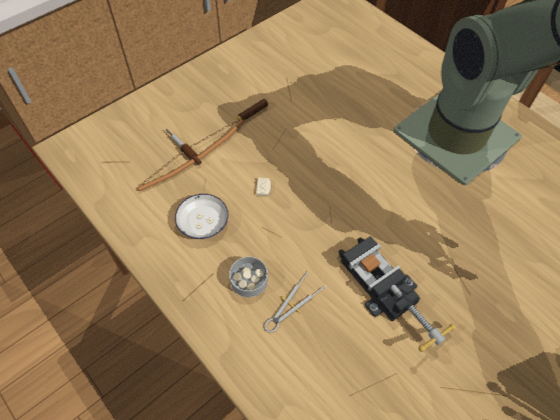

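```bash
python3 - <<'E'
from h import *
for n in ['top','scene']:
    im=env.get_image(n); f=im['frame'].copy()
    for t,z in [('blank',.01),('fixed_jaw',.05),('moving_jaw',.05),('clamp',.04)]:
        for r in env.trace(n,t)[:2]:
            m=r['region'].astype(np.uint8); print(n,t,round(r['p'],2),np.round(r['xy'],1),m.sum(),ray(im,r['xy'],z).round(4))
            if m.sum():
                c,_=cv2.findContours(m,0,2); c=max(c,key=cv2.contourArea)
                b=cv2.boxPoints(cv2.minAreaRect(c)); print([ray(im,p,z)[:2].round(4).tolist() for p in b], b.round(1).tolist())
E
```

```text
top blank 0.74 [324.8 229.3] 256 [ 0.5493 -0.2198  0.01  ]
[[0.5493, -0.1898], [0.5735, -0.2148], [0.5399, -0.2469], [0.5158, -0.2219]] [[312.5, 229.5], [322.5, 219.5], [336.0, 233.0], [326.0, 243.0]]
top fixed_jaw 0.43 [189.  249.5] 111 [0.5029 0.1056 0.05  ]
[[0.4668, 0.1195], [0.5476, 0.1118], [0.5465, 0.1028], [0.4658, 0.1106]] [[183.0, 264.8999938964844], [186.60000610351562, 230.6999969482422], [190.39999389648438, 231.10000610351562], [186.8000030517578, 265.29998779296875]]
top moving_jaw 0.74 [141.1 240.2] 1263 [0.5265 0.2208 0.05  ]
[[0.4847, 0.2469], [0.5725, 0.2313], [0.5578, 0.1618], [0.4704, 0.178]] [[129.8000030517578, 258.0], [137.1999969482422, 221.0], [165.8000030517578, 226.8000030517578], [158.5, 263.70001220703125]]
top clamp 0.9 [155.8 241.4] 3832 [0.5237 0.1882 0.04  ]
[[0.4661, 0.3747], [0.6014, 0.3684], [0.5702, 0.0493], [0.4369, 0.06]] [[78.30000305175781, 266.3999938964844], [83.0, 210.39999389648438], [213.39999389648438, 221.3000030517578], [208.6999969482422, 277.29998779296875]]
top clamp 0.54 [324.7 234.1] 275 [ 0.5357 -0.217   0.04  ]
[[0.5495, -0.188
[... 704 characters left out ...]
9, 0.1293], [0.5646, 0.1194]] [[347.70001220703125, 263.5], [378.6000061035156, 242.89999389648438], [382.0, 248.0], [351.1000061035156, 268.6000061035156]]
scene moving_jaw 0.6 [392.2 293.6] 959 [0.5385 0.2244 0.05  ]
[[0.5667, 0.1762], [0.4753, 0.1871], [0.4907, 0.2433], [0.5797, 0.2313]] [[368.20001220703125, 286.20001220703125], [398.6000061035156, 265.8999938964844], [412.5, 286.70001220703125], [382.0, 307.0]]
scene clamp 0.85 [385.3 284.3] 4077 [0.5287 0.1967 0.04  ]
[[0.5997, 0.0692], [0.46, 0.0574], [0.4813, 0.3709], [0.6063, 0.3694]] [[324.8999938964844, 264.70001220703125], [362.6000061035156, 228.10000610351562], [458.1000061035156, 326.3999938964844], [420.3999938964844, 363.0]]
```

```bash
python3 - <<'E'
import cv2,numpy as np
a=cv2.imread('pics/top0.png'); b=cv2.imread('pics/scene0.png')
A=cv2.resize(a[209:249,300:350],(400,320),interpolation=cv2.INTER_CUBIC)
B=cv2.resize(b[166:206,238:288],(400,320),interpolation=cv2.INTER_CUBIC)
cv2.imwrite('pics/z0.png',np.hstack([A,B]))
E
```

```text
(no output)
```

View pics/z0.png

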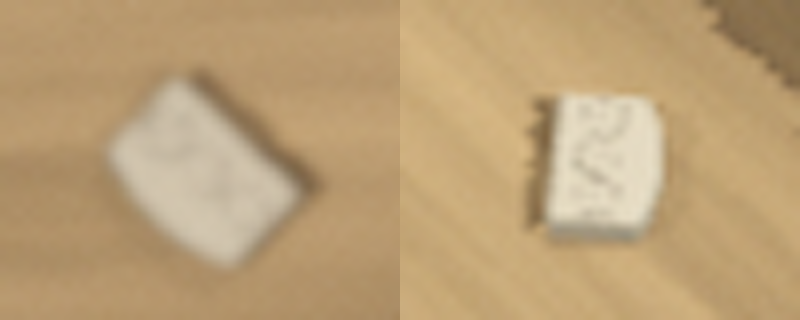

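View pics/wrist0.png

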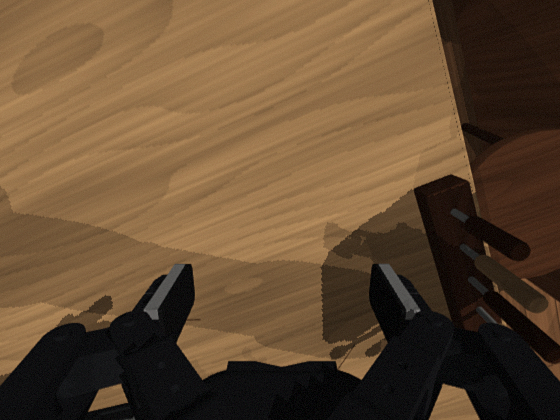

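```bash
cat >> h.py <<'E'
def Rt(yaw_y_deg):
    a=np.radians(yaw_y_deg); y=np.array([np.cos(a),np.sin(a),0]); z=np.array([0,0,-1.]); x=np.cross(y,z)
    return np.stack([x,y,z],1)
def delta(p,yaw):
    s=env.sense(); R0=R.from_quat(s['eef_rot']).as_matrix()
    d=R0.T@(np.array(p)-s['ee_pos']); rv=R.from_matrix(R0.T@Rt(yaw)).as_rotvec()
    print('shift',d.round(4).tolist(),'turn',rv.round(4).tolist(),'deg/rows',np.degrees(np.linalg.norm(rv)).round(1),np.linalg.norm(d)/.05)
E
python3 - <<'E'
from h import *
delta([.548,-.219,.18],45)
E
```

```text
shift [-0.5901, -0.5663, 0.0653] turn [-0.0001, 0.0, 0.3906] deg/rows 22.4 16.409873385593414
```

Emit:
send_rows([
  [-0.59,-0.566,0.065,0,0,0.39,-1],
  [-0.59,-0.566,0.065,0,0,0.39,-1],
  [-0.59,-0.566,0.065,0,0,0.39,-1],
  [-0.59,-0.566,0.065,0,0,0.39,-1],
  [-0.59,-0.566,0.065,0,0,0.39,-1],
], squeeze=60)

```text
clock: 1.15
ee_pos: [0.3211, 0.3006, 0.2256]
eef_rot: [0.382, 0.924, 0.0, 0.0]
wrist_force: [1.4, 0.6, -0.2]
width: 0.997
```

```bash
python3 - <<'E'
from h import *
delta([.548,-.219,.18],45)
E
```

```text
shift [-0.5277, -0.2075, 0.0456] turn [0.0005, 0.0002, 0.001] deg/rows 0.1 11.376497539229252
```

Emit:
send_rows([
  [-0.528,-0.207,0.046,0,0,0,-1],
  [-0.528,-0.207,0.046,0,0,0,-1],
  [-0.528,-0.207,0.046,0,0,0,-1],
  [-0.528,-0.207,0.046,0,0,0,-1],
  [-0.528,-0.207,0.046,0,0,0,-1],
])

```text
clock: 1.65
ee_pos: [0.4212, 0.0721, 0.2053]
eef_rot: [0.382, 0.924, 0.0, 0.0]
wrist_force: [1.8, 0.4, 0.2]
width: 0.999
```

```bash
python3 - <<'E'
from h import *
delta([.548,-.219,.18],45)
E
```

```text
shift [-0.2954, -0.1164, 0.0253] turn [0.0004, 0.0003, 0.0008] deg/rows 0.1 6.370273259905007
```

Emit:
send_rows([
  [-0.295,-0.116,0.025,0,0,0,-1],
  [-0.295,-0.116,0.025,0,0,0,-1],
  [-0.295,-0.116,0.025,0,0,0,-1],
  [-0.295,-0.116,0.025,0,0,0,-1],
  [-0.295,-0.116,0.025,0,0,0,-1],
])

```text
clock: 2.15
ee_pos: [0.5208, -0.1567, 0.1856]
eef_rot: [0.383, 0.924, 0.0, 0.0]
wrist_force: [0.5, 0.2, -0.2]
width: 0.998
```

Emit:
send_rows([
  [-0.065,-0.026,0.005,0,0,0,-1],
  [-0.065,-0.026,0.005,0,0,0,-1],
  [-0.065,-0.026,0.005,0,0,0,-1],
])

```text
clock: 2.45
ee_pos: [0.5478, -0.2219, 0.1799]
eef_rot: [0.384, 0.923, -0.001, -0.0]
wrist_force: [0.4, 0.3, -0.3]
width: 0.998
```

```bash
python3 - <<'E'
from h import *
delta([.548,-.219,.18],45)
im=shot('wrist','wrist1.png')
for r in env.trace('wrist','blank')[:2]:
    m=r['region'].astype(np.uint8); print(r['p'],r['xy'],m.sum())
    c,_=cv2.findContours(m,0,2); c=max(c,key=cv2.contourArea)
    b=cv2.boxPoints(cv2.minAreaRect(c)); print([ray(im,p,.01)[:2].round(4).tolist() for p in b], b.round(1).tolist())
    np.save('m1.npy',m)
np.savez('w1.npz',**im)
E
```

```text
shift [0.0019, 0.0021, -0.0001] turn [-0.001, 0.0004, -0.0031] deg/rows 0.2 0.05725608896382833
0.61 [285.2, 184.7] 1662
[[0.5137, -0.2228], [0.5487, -0.188], [0.5748, -0.213], [0.5385, -0.249]] [[258.0, 167.0], [308.0, 167.0], [308.0, 202.0], [258.0, 202.0]]
```

View pics/wrist1.png

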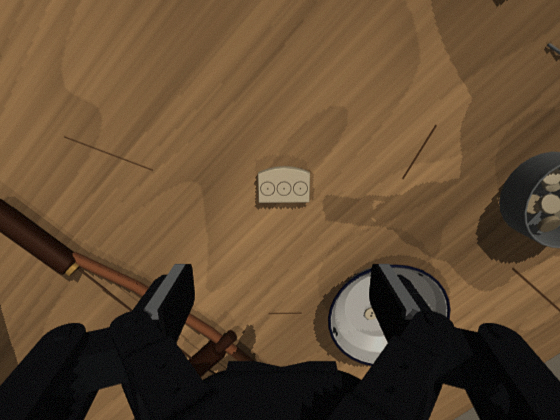

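```bash
python3 - <<'E'
from h import *
a=cv2.imread('pics/wrist1.png')
cv2.imwrite('pics/z1.png',cv2.resize(a[155:215,245:325],(800,600),interpolation=cv2.INTER_CUBIC))
E
```

```text
(no output)
```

View pics/z1.png

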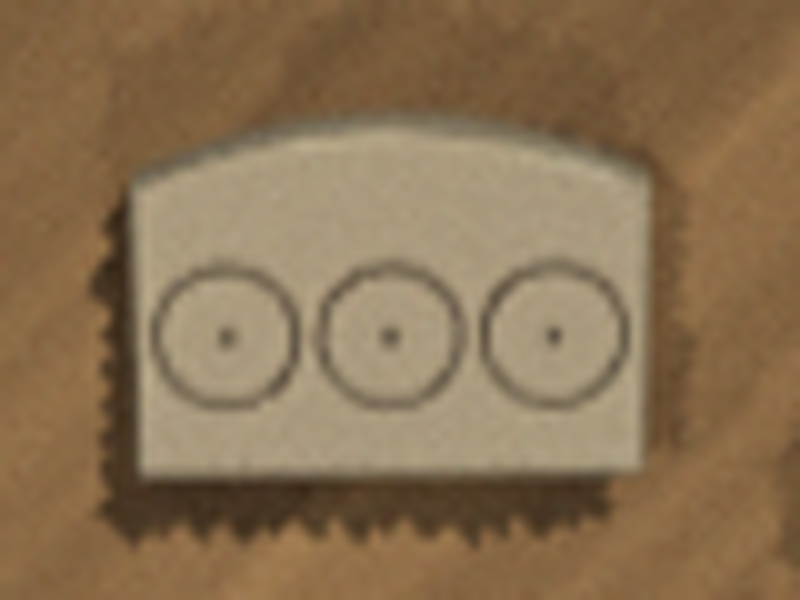

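```bash
python3 - <<'E'
from h import *
im=dict(np.load('w1.npz'))
z=lambda p:(245+(p[0]+.5)/10-.5,155+(p[1]+.5)/10-.5)
P={k:ray(im,z(v),.01)[:2] for k,v in dict(bl=(140,472),br=(642,468),tl=(137,190),tr=(648,185),top=(390,128)).items()}
for k in P: print(k,P[k].round(4))
print(np.linalg.norm(P['br']-P['bl']),np.linalg.norm(P['tr']-P['tl']))
d=P['br']-P['bl'];a=np.degrees(np.arctan2(d[1],d[0]));d2=P['tr']-P['tl'];print(a,np.degrees(np.arctan2(d2[1],d2[0])))
yaw=np.radians((a+np.degrees(np.arctan2(d2[1],d2[0])))/2); yv=np.array([-np.sin(yaw),np.cos(yaw)])
c=(P['bl']+P['br'])/2+18*.001*yv; c2=(P['tl']+P['tr'])/2-.012*yv; c3=P['top']-.018*yv
print(c,c2,c3)
s=env.sense(); 
for e in (.0,.014): print(proj(im,s['ee_pos']-[0,0,e]))
delta([*((c+c2)/2),.05],np.degrees(yaw))
E
```

```text
bl [ 0.5388 -0.2485]
br [ 0.5749 -0.212 ]
tl [ 0.5184 -0.2274]
tr [ 0.554  -0.1913]
top [ 0.5318 -0.2053]
0.051339723317114026 0.05073357213657676
45.28046683223501 45.36355629153788
[ 0.54401576 -0.21755933] [ 0.54472608 -0.21775141] [ 0.54461176 -0.21791121]
[[289.45094099 277.78903672]]
[[288.82491454 263.45644949]]
shift [0.0029, -0.0018, 0.1304] turn [0.0001, -0.0006, -0.0052] deg/rows 0.3 2.6094197135266337
```

Emit:
send_rows([
  [0.003,-0.002,0.05,0,0,-0.005,-1],
  [0.003,-0.002,0.1,0,0,-0.005,-1],
  [0.003,-0.002,0.14,0,0,-0.005,-1],
  [0.003,-0.002,0.16,0,0,-0.005,-1],
  [0.003,-0.002,0.166,0,0,-0.005,-1],
])

```text
clock: 3.05
ee_pos: [0.5436, -0.2165, 0.013]
eef_rot: [0.379, 0.925, 0.0, -0.001]
wrist_force: [0.5, -0.3, 0.8]
width: 0.999
```

```bash
python3 - <<'E'
from h import *
delta([.5444,-.2177,.011],45.3)
shot('wrist','wrist2.png')
E
```

```text
shift [-0.0014, -0.0003, 0.002] turn [-0.0009, -0.0027, 0.0019] deg/rows 0.2 0.04956941491797697
```

View pics/wrist2.png

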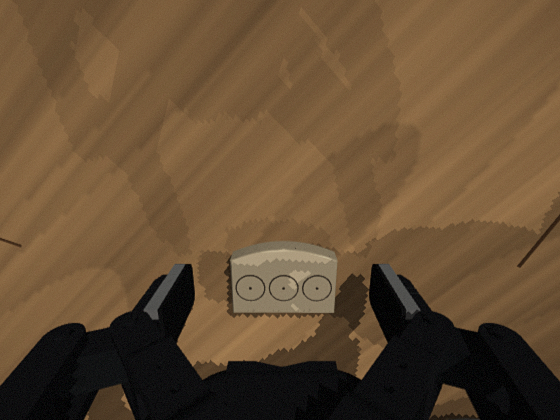

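Emit:
send_rows([
  [-0.001,0,0.0015,0,0,0,-1],
  [-0.001,0,0.0015,0,0,0,0.2],
  [-0.001,0,0.0015,0,0,0,1],
  [-0.001,0,0.0015,0,0,0,1],
  [-0.001,0,0.0015,0,0,0,1],
], squeeze=50)

```text
clock: 3.6
ee_pos: [0.5455, -0.2189, 0.0144]
eef_rot: [0.38, 0.925, -0.0, 0.001]
wrist_force: [-3.3, 1.5, 13.9]
width: 0.587
```

Emit:
send_rows([
  [0,0,0,0,0,0,1],
  [0,0,0,0,0,0,1],
  [0,0,0,0,0,0,1],
])

```text
clock: 3.9
ee_pos: [0.5455, -0.2189, 0.0144]
eef_rot: [0.38, 0.925, -0.0, 0.001]
wrist_force: [-3.4, 1.8, 13.4]
width: 0.589
```

```bash
python3 - <<'E'
from h import *
delta([.5444,-.2177,.011],45.3)
shot('wrist','wrist3.png')
E
```

```text
shift [0.0016, 0.0001, 0.0034] turn [0.0005, 0.0013, 0.0003] deg/rows 0.1 0.0747397638554671
```

View pics/wrist3.png

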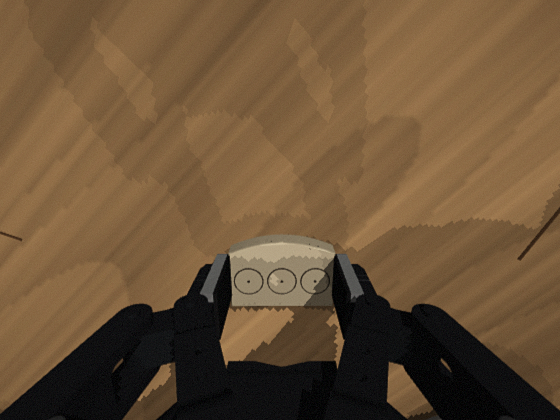

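Emit:
send_rows([
  [0,0,-0.03,0,0,0,1],
  [0,0,-0.08,0,0,0,1],
  [0,0,-0.12,0,0,0,1],
  [0,0,-0.12,0,0,0,1],
])

```text
clock: 4.35
ee_pos: [0.5469, -0.2195, 0.1385]
eef_rot: [0.38, 0.925, 0.0, 0.004]
wrist_force: [-0.2, -0.0, -2.3]
width: 0.589
```

```bash
python3 - <<'E'
from h import *
a=cv2.imread('pics/top0.png'); b=cv2.imread('pics/scene0.png')
cv2.imwrite('pics/z2.png',cv2.resize(a[205:280,115:215],(800,600),interpolation=cv2.INTER_CUBIC))
cv2.imwrite('pics/z3.png',cv2.resize(b[230:320,330:450],(800,600),interpolation=cv2.INTER_CUBIC))
delta([.515,.135,.17],-5.4)
E
```

```text
shift [0.2718, 0.2296, -0.0327] turn [0.006, 0.0051, 0.8849] deg/rows 50.7 7.146320724595204
```

View pics/z2.png

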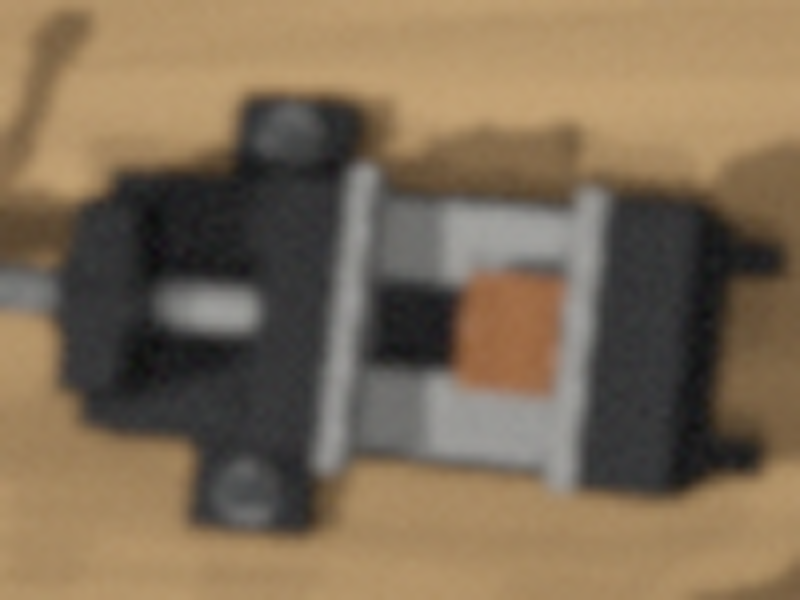

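View pics/z3.png

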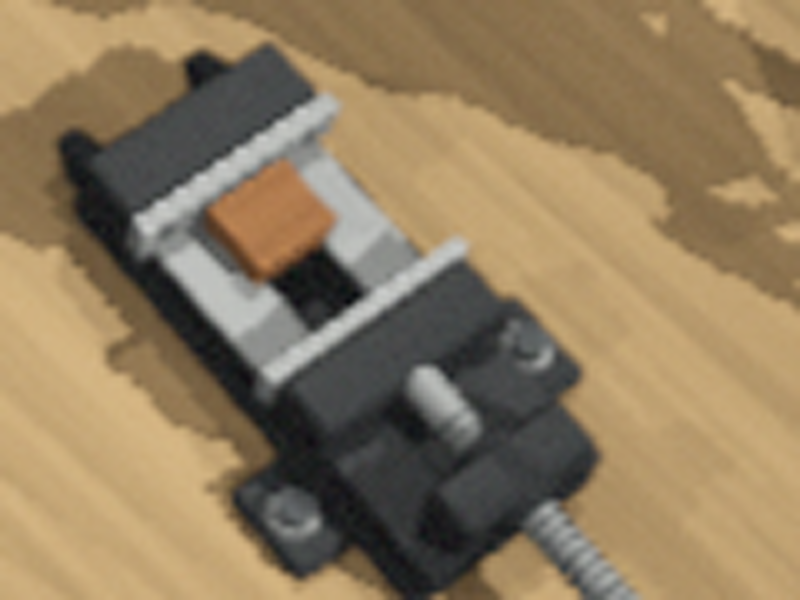

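```bash
python3 - <<'E'
from h import *
def an(im,A,B,s,o,yaw=None):
    q=[ray(im,(o[0]+(p[0]+.5)/s-.5,o[1]+(p[1]+.5)/s-.5),.05)[:2] for p in (A,B)]
    d=q[1]-q[0]; print(np.round(q,4).tolist(),'mid',((q[0]+q[1])/2).round(4),np.linalg.norm(d).round(4),np.degrees(np.arctan2(d[1],d[0])).round(2))
t=env.get_image('top'); s=env.get_image('scene')
an(t,(578,188),(546,490),8,(115,205)); an(t,(380,165),(342,470),8,(115,205))
an(s,(340,106),(148,235),6.667,(330,230)); an(s,(462,240),(262,375),6.667,(330,230))
# packing block top corners z .044
for n,im,pp,sc,o in(('t',t,[(480,270),(570,275),(555,392),(458,385)],8,(115,205)),('s',s,[(207,210),(283,160),(333,215),(262,268)],6.667,(330,230))):
    q=np.array([ray(im,(o[0]+(p[0]+.5)/sc-.5,o[1]+(p[1]+.5)/sc-.5),.044)[:2] for p in pp]); print(n,q.round(4).tolist(),q.mean(0))
E
```

```text
[[0.554, 0.1114], [0.4647, 0.1199]] mid [0.5093 0.1157] 0.0897 174.51
[[0.5617, 0.171], [0.4713, 0.1808]] mid [0.5165 0.1759] 0.091 173.8
[[0.4674, 0.1223], [0.5564, 0.1135]] mid [0.5119 0.1179] 0.0894 -5.65
[[0.4742, 0.1869], [0.5647, 0.1766]] mid [0.5195 0.1818] 0.0911 -6.5
t [[0.5303, 0.1419], [0.5284, 0.1148], [0.4936, 0.1189], [0.4961, 0.148]] [0.51210438 0.13091302]
s [[0.5308, 0.1187], [0.4958, 0.1225], [0.4984, 0.1492], [0.5325, 0.1472]] [0.51436961 0.13439568]
```

```bash
python3 - <<'E'
from h import *
delta([.513,.143,.15],-5.8)
E
```

```text
shift [0.2774, 0.2346, -0.0162] turn [0.0012, 0.0012, 0.8922] deg/rows 51.1 7.273378605596741
```

Emit:
send_rows([
  [0.277,0.235,-0.016,0,0,0.892,1],
  [0.277,0.235,-0.016,0,0,0.892,1],
  [0.277,0.235,-0.016,0,0,0.892,1],
  [0.277,0.235,-0.016,0,0,0.892,1],
  [0.277,0.235,-0.016,0,0,0.892,1],
])

```text
clock: 4.95
ee_pos: [0.5224, 0.0318, 0.1433]
eef_rot: [0.695, 0.719, -0.001, -0.0]
wrist_force: [0.8, 0.5, -0.6]
width: 0.585
```

```bash
python3 - <<'E'
from h import *
delta([.513,.143,.15],-5.8)
E
```

```text
shift [0.1114, -0.0055, -0.0068] turn [-0.0014, 0.0006, 0.1357] deg/rows 7.8 2.235619173145985
```

Emit:
send_rows([
  [0.111,-0.0055,-0.007,0,0,0.136,1],
  [0.111,-0.0055,-0.007,0,0,0.136,1],
  [0.111,-0.0055,-0.007,0,0,0.136,1],
  [0.111,-0.0055,-0.007,0,0,0.136,1],
  [0.111,-0.0055,-0.007,0,0,0.136,1],
])

```text
clock: 5.45
ee_pos: [0.5131, 0.1395, 0.1505]
eef_rot: [0.74, 0.673, -0.001, 0.0]
wrist_force: [0.3, -0.5, 0.1]
width: 0.589
```

```bash
python3 - <<'E'
from h import *
delta([.513,.143,.15],-5.8)
im=shot('wrist','wrist4.png'); np.savez('w4.npz',**im)
shot('scene','scene4.png'); print(env.sense()['wrist_force'],env.sense()['eef_rot'])
E
```

```text
shift [0.0035, -0.0005, 0.0005] turn [-0.0008, 0.0015, 0.0056] deg/rows 0.3 0.07088471018913575
[-0.44644303 -0.33369788 -0.59001984] [ 7.40574834e-01  6.71973684e-01 -4.93717976e-04  1.99910906e-04]
```

View pics/wrist4.png

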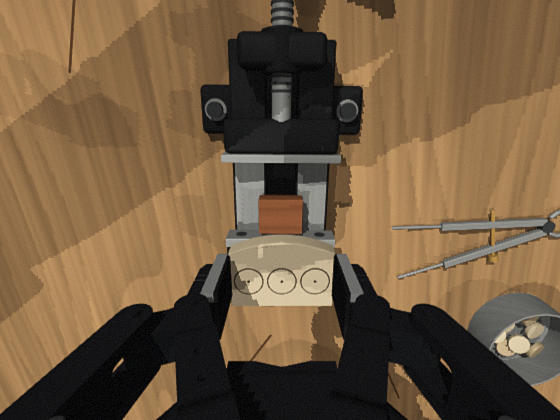

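View pics/scene4.png

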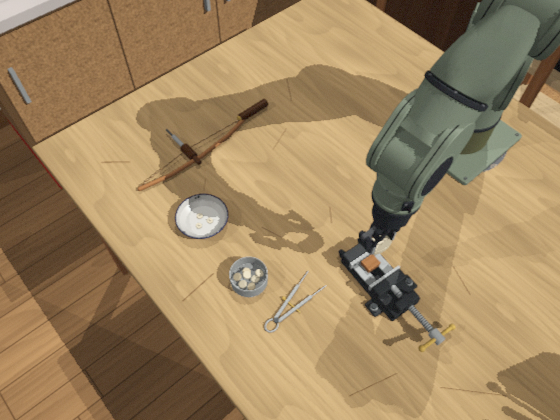

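```bash
python3 - <<'E'
from h import *
a=cv2.imread('pics/wrist4.png')
cv2.imwrite('pics/z4.png',cv2.resize(a[145:250,210:350],(800,600),interpolation=cv2.INTER_CUBIC))
E
```

```text
(no output)
```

View pics/z4.png

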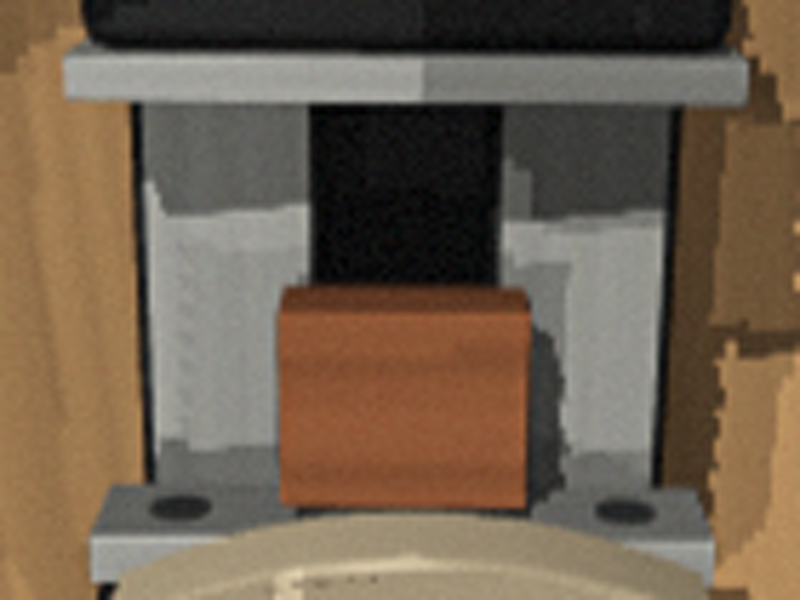

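```bash
python3 - <<'E'
from h import *
im=dict(np.load('w4.npz')); s=800/140
f=lambda p,z:ray(im,(210+(p[0]+.5)/s-.5,145+(p[1]+.5)/s-.5),z)[:2]
for A,B in(((92,535),(713,535)),((65,104),(748,104))):
    q=f(A,.05),f(B,.05);d=q[1]-q[0];print(np.round(q,4).tolist(),'mid',((q[0]+q[1])/2).round(4),np.linalg.norm(d).round(4),np.degrees(np.arctan2(d[1],d[0])).round(2))
q=[f(p,.044) for p in((280,310),(530,310),(526,508),(280,505))];print(np.round(q,4).tolist(),np.mean(q,0).round(4)); d=q[1]-q[0];print(np.degrees(np.arctan2(d[1],d[0])))
S=env.sense();T=R.from_quat(S['eef_rot']).as_matrix();print(S['ee_pos'],T.round(4).tolist(),np.degrees(np.arctan2(T[1,1],T[0,1])))
# blank in image: bl corner rows
b=f
for u in((231,305),(332,305),(229,262),(335,262)):
    p=ray(im,u,S['ee_pos'][2]-.0044); print(u,(T.T@(p-S['ee_pos'])).round(4))
E
```

```text
[[0.4639, 0.1205], [0.5523, 0.112]] mid [0.5081 0.1163] 0.0888 -5.5
[[0.4699, 0.1823], [0.5595, 0.1736]] mid [0.5147 0.1779] 0.0901 -5.51
[[0.4941, 0.1496], [0.529, 0.1462], [0.5262, 0.1162], [0.4905, 0.1201]] [0.51  0.133]
-5.504707907469823
[0.51340239 0.1390131  0.150801  ] [[0.0969, 0.9953, -0.0005], [0.9953, -0.0969, -0.001], [-0.001, -0.0004, -1.0]] -5.560839705535738
(231, 305) [-0.0171 -0.0276  0.0044]
(332, 305) [-0.017   0.0241  0.0044]
(229, 262) [ 0.0075 -0.0273  0.0044]
(335, 262) [0.0076 0.0242 0.0044]
```

Emit:
send_rows([
  [0.002,-0.001,0.04,0,0,0,1],
  [0.002,-0.001,0.07,0,0,0,1],
  [0.002,-0.001,0.085,0,0,0,1],
  [0.002,-0.001,0.088,0,0,0,1],
  [0.002,-0.001,0.088,0,0,0,1],
])

```text
clock: 6.05
ee_pos: [0.5126, 0.1419, 0.0632]
eef_rot: [0.74, 0.672, -0.0, 0.0]
wrist_force: [-0.7, 0.0, 0.8]
width: 0.587
```

```bash
python3 - <<'E'
from h import *
im=shot('wrist','wrist5.png');np.savez('w5.npz',**im);s=env.sense();print(s['ee_pos'],s['wrist_force'],s['moment'])
delta([.5135,.139,.0584],-5.5)
E
```

```text
[0.51281402 0.14216057 0.06374016] [0.04092751 0.05292308 0.90227942] [ 0.03304853 -0.04197509 -0.04419893]
shift [-0.0031, 0.001, 0.0053] turn [0.0006, 0.0001, -0.0] deg/rows 0.0 0.12486327171578872
```

View pics/wrist5.png

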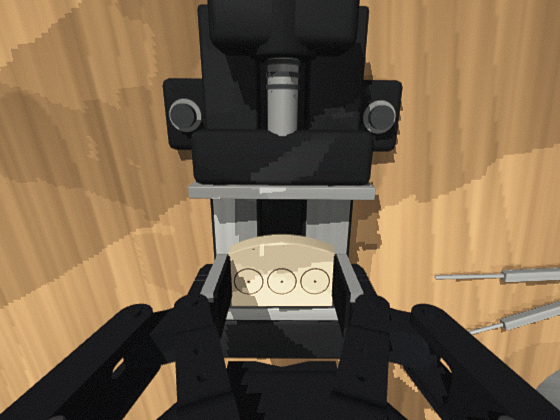

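Emit:
send_rows([
  [0,0,0.002,0,0,0,1],
  [0,0,0.004,0,0,0,1],
  [0,0,0.004,0,0,0,1],
  [0,0,0.004,0,0,0,1],
])

```text
clock: 6.5
ee_pos: [0.5125, 0.1429, 0.0593]
eef_rot: [0.74, 0.673, 0.0, 0.0]
wrist_force: [-0.2, 0.6, -0.2]
width: 0.59
```

Emit:
send_rows([
  [0,0,0.0005,0,0,0,1],
  [0,0,0.001,0,0,0,1],
  [0,0,0.001,0,0,0,1],
])

```text
clock: 6.8
ee_pos: [0.5125, 0.1429, 0.0584]
eef_rot: [0.74, 0.673, 0.0, 0.0]
wrist_force: [-2.0, 0.2, 7.7]
width: 0.589
```

Emit:
send_rows([
  [0,0,-0.0008,0,0,0,1],
  [-0.002,0,-0.0008,0,0,0,1],
  [-0.004,0,-0.0008,0,0,0,1],
  [-0.006,0,-0.0008,0,0,0,1],
  [-0.006,0,-0.0008,0,0,0,1],
])

```text
clock: 7.3
ee_pos: [0.5119, 0.1364, 0.0589]
eef_rot: [0.74, 0.673, -0.0, 0.0]
wrist_force: [0.5, 1.1, 0.0]
width: 0.588
```

```bash
python3 - <<'E'
from h import *
im=shot('wrist','wrist6.png');np.savez('w6.npz',**im);s=env.sense();print(s['ee_pos'],s['wrist_force'],s['moment'])
a=cv2.imread('pics/wrist6.png')
cv2.imwrite('pics/z6.png',cv2.resize(a[225:330,210:350],(800,600),interpolation=cv2.INTER_CUBIC))
T=R.from_quat(s['eef_rot']).as_matrix();print(np.degrees(np.arctan2(T[1,1],T[0,1])), T[2])
E
```

```text
[0.51186716 0.1366181  0.05889041] [ 0.34976516  0.11530616 -0.57205017] [-0.03425908 -0.05258576 -0.0256549 ]
-5.461636673313775 [-1.83521450e-04 -8.21795078e-05 -9.99999980e-01]
```

View pics/z6.png

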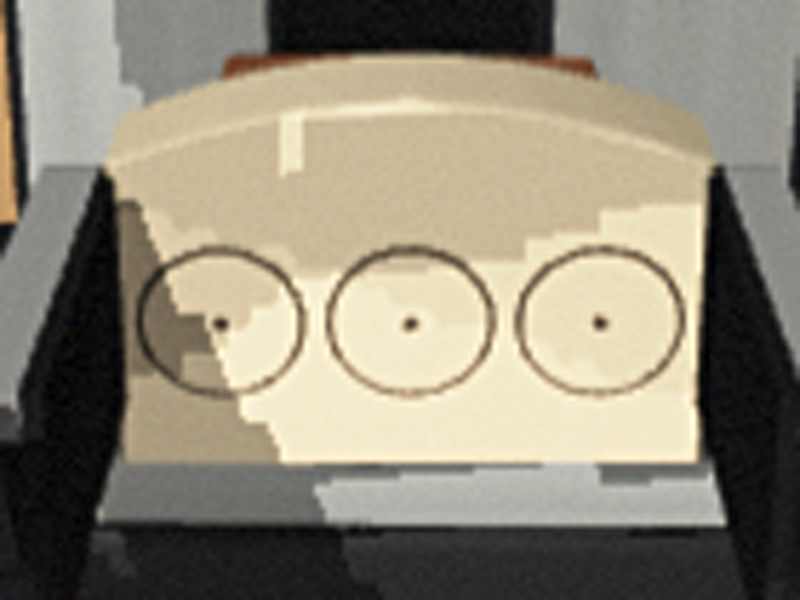

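Emit:
send_rows([
  [-0.001,0,0.0003,0,0,0,1],
  [-0.002,0,0.0003,0,0,0,1],
  [-0.002,0,0.0003,0,0,0,1],
])

```text
clock: 7.65
ee_pos: [0.5116, 0.1347, 0.0586]
eef_rot: [0.74, 0.673, -0.0, 0.0]
wrist_force: [0.2, 0.1, -0.5]
width: 0.593
```

Emit:
send_rows([
  [-0.0005,0,0,0,0,0,1],
  [-0.001,0,0,0,0,0,1],
  [-0.001,0,0,0,0,0,1],
])

```text
clock: 7.95
ee_pos: [0.5116, 0.1344, 0.0587]
eef_rot: [0.74, 0.673, 0.0, -0.0]
wrist_force: [0.7, 5.2, -0.3]
width: 0.586
```

Emit:
send_rows([
  [0.002,0,0,0,0,0,1],
  [0.002,0,0.0005,0,0,0,1],
  [0.002,0,0.0005,0,0,0,1],
  [0.002,0,0.0005,0,0,0,1],
])

```text
clock: 8.35
ee_pos: [0.5118, 0.136, 0.0584]
eef_rot: [0.74, 0.673, 0.0, 0.0]
wrist_force: [-1.5, 3.1, 8.9]
width: 0.587
```

Emit:
send_rows([
  [0,0,0,0,0,0,1],
])

```text
clock: 8.45
ee_pos: [0.5118, 0.136, 0.0584]
eef_rot: [0.74, 0.673, 0.0, 0.0]
wrist_force: [-0.6, 2.4, 9.2]
width: 0.589
```

Emit:
send_rows([
  [0,0,-0.0003,0,0,0,1],
  [0,0,-0.0003,0,0,0,1],
])

```text
clock: 8.65
ee_pos: [0.5118, 0.1357, 0.0585]
eef_rot: [0.74, 0.673, -0.0, 0.0]
wrist_force: [-0.2, 0.8, 4.2]
width: 0.589
```

Emit:
send_rows([
  [-0.001,0,0,0,0,0,1],
  [-0.002,0,0,0,0,0,1],
  [-0.002,0,0,0,0,0,1],
])

```text
clock: 8.95
ee_pos: [0.5117, 0.1343, 0.0585]
eef_rot: [0.74, 0.673, 0.0, -0.0]
wrist_force: [0.1, 5.2, 2.4]
width: 0.592
```

Emit:
send_rows([
  [-0.0004,0,0,0,0,0,1],
  [-0.0004,0,0,0,0,0,1],
  [-0.0004,0,0,0,0,0,1],
])

```text
clock: 9.25
ee_pos: [0.5117, 0.1343, 0.0585]
eef_rot: [0.74, 0.673, 0.001, -0.0]
wrist_force: [0.6, 7.3, 1.7]
width: 0.588
```

```bash
python3 - <<'E'
from h import *
im=shot('wrist','wrist7.png')
for i in range(4):
    s=env.sense();T=R.from_quat(s['eef_rot']).as_matrix();print((T.T@s['wrist_force']).round(2),s['moment'].round(2));env.get_image('scene')
a=cv2.imread('pics/wrist7.png')
cv2.imwrite('pics/z7.png',cv2.resize(a[225:330,210:350],(800,600),interpolation=cv2.INTER_CUBIC))
print(np.degrees(np.arctan2(T[1,1],T[0,1])), T[2])
E
```

```text
[ 6.64 -0.31 -2.81] [ 1.59 -0.17 -0.16]
[ 7.14  1.04 -3.21] [ 1.67 -0.23 -0.12]
[ 7.63 -0.17 -2.63] [ 1.55 -0.12 -0.18]
[ 6.95  1.37 -3.22] [ 1.59 -0.14 -0.18]
-5.413352854485798 [ 1.20010462e-03  3.87987491e-04 -9.99999205e-01]
```

View pics/z7.png

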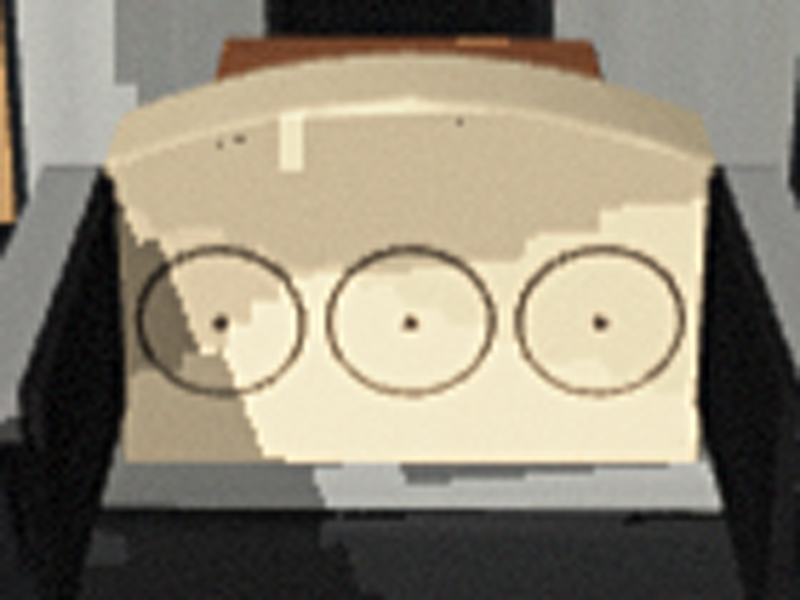

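Emit:
send_rows([
  [-0.0002,0,0,0,0,0.004,1],
  [-0.0002,0,0,0,0,0.004,1],
  [-0.0002,0,0,0,0,0.004,1],
])

```text
clock: 9.8
ee_pos: [0.5118, 0.1342, 0.0585]
eef_rot: [0.741, 0.671, 0.001, -0.0]
wrist_force: [0.8, 7.6, 2.1]
width: 0.591
```

```bash
cat > f.py <<'E'
from h import *
F=[];M=[];Y=[]
for i in range(6):
    env.get_image('scene')
    s=env.sense();T=R.from_quat(s['eef_rot']).as_matrix();F.append(T.T@s['wrist_force']);M.append(s['moment']);Y.append(np.degrees(np.arctan2(T[1,1],T[0,1])))
print(np.mean(F,0).round(2),np.mean(M,0).round(3),np.mean(Y).round(3),s['ee_pos'].round(5),s['clock'],T[2].round(4))
E
python3 f.py
```

```text
[ 8.24  0.62 -2.35] [ 1.761 -0.259 -0.18 ] -5.639 [0.51177 0.13421 0.05849] 10.1 [ 1.3e-03  5.0e-04 -1.0e+00]
```

Emit:
send_rows([
  [0,0,0,0,0,0.006,1],
  [0,0,0,0,0,0.006,1],
  [0,0,0,0,0,0.006,1],
])

```text
clock: 10.4
ee_pos: [0.5119, 0.1342, 0.0585]
eef_rot: [0.743, 0.669, 0.001, -0.0]
wrist_force: [1.9, 6.8, 2.3]
width: 0.589
```

```bash
python3 f.py
```

```text
[ 7.56  1.03 -2.12] [ 1.617 -0.376 -0.113] -5.983 [0.51186 0.13417 0.05848] 10.7 [ 1.3e-03  7.0e-04 -1.0e+00]
```

Emit:
send_rows([
  [0,0,0,0,0,0.005,1],
  [0,0,0,0,0,0.005,1],
  [0,0,0,0,0,0.005,1],
])

```text
clock: 11.0
ee_pos: [0.5119, 0.1341, 0.0585]
eef_rot: [0.745, 0.667, 0.001, -0.0]
wrist_force: [2.3, 7.3, 1.7]
width: 0.59
```

```bash
python3 f.py; python3 - <<'E'
from h import *
im=shot('wrist','wrist8.png')
a=cv2.imread('pics/wrist8.png')
cv2.imwrite('pics/z8.png',cv2.resize(a[225:330,210:350],(800,600),interpolation=cv2.INTER_CUBIC))
E
```

```text
[ 7.4   0.79 -1.42] [ 1.578 -0.426  0.118] -6.253 [0.5119  0.13413 0.05849] 11.3 [ 1.2e-03  8.0e-04 -1.0e+00]
```

View pics/z8.png

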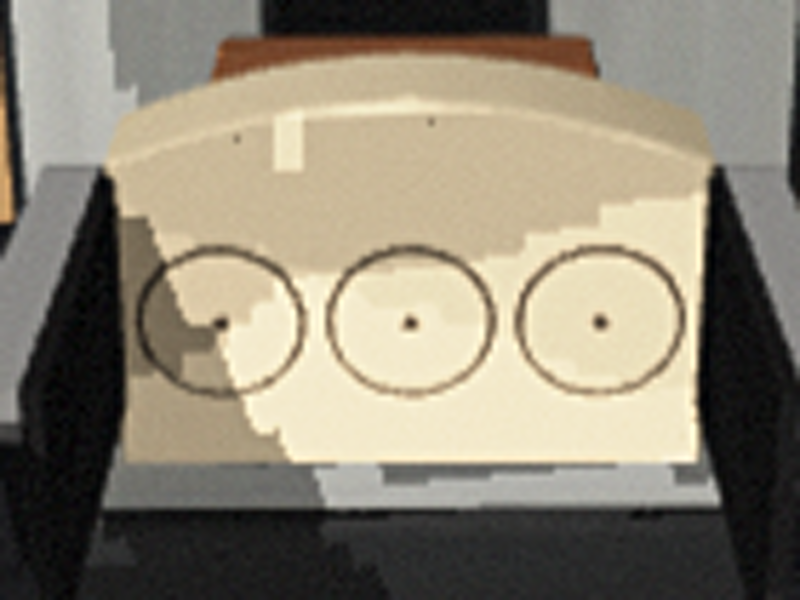

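Emit:
send_rows([
  [-0.0003,0,0,0,0,-0.0025,1],
  [-0.0005,0,0,0,0,-0.0025,1],
  [-0.0005,0,0,0,0,-0.0025,1],
])

```text
clock: 11.65
ee_pos: [0.5119, 0.1341, 0.0585]
eef_rot: [0.744, 0.668, 0.001, -0.0]
wrist_force: [1.8, 10.7, 2.0]
width: 0.586
```

```bash
python3 f.py
```

```text
[10.32  0.94 -1.62] [ 2.233 -0.454 -0.033] -6.098 [0.51187 0.13411 0.05852] 11.95 [ 1.9e-03  9.0e-04 -1.0e+00]
```

```bash
python3 - <<'E'
from h import *
im=shot('scene','scene9.png'); 
shot('wrist','wrist9.png');a=cv2.imread('pics/wrist9.png')
b=cv2.imread('pics/scene9.png')
cv2.imwrite('pics/z9.png',np.hstack([cv2.resize(a[200:340,190:370],(400,311)),cv2.resize(b,(400,300))[:300].copy() if 0 else cv2.copyMakeBorder(cv2.resize(b,(400,300)),0,11,0,0,0)]))
s=env.sense();print(s['wrist_force'],s['moment'],s['clock'])
E
```

```text
[2.28077016 9.94593287 1.79150952] [ 2.19652973 -0.4193775  -0.02990544] 12.05
```

View pics/z9.png

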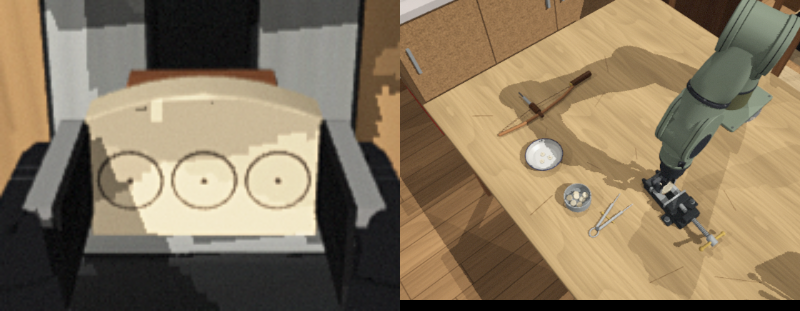

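The wrist view (left) shows the blank's straight edge meeting the fixed jaw plate along its whole length, at about row 235. The blank is centred on the packing block, which shows behind the bow. The scene view shows the tin, dish, dividers and bow drill where they were. The push reads about 10 N, so I am handing in.

```bash
python3 - <<'E'
from h import *
print(env.job_done()); s=env.sense(); print(s['wrist_force'],s['width'],s['clock'])
E
```

```text
the job is handed in; nothing more can be done
None
the job is handed in; nothing more can be done
```

The blank is on the packing block with its sawn edge against the fixed jaw, and the arm is still gripping it and pushing sideways. I handed the job in at about 12 s; no verdict or later readings came back.

- **Push:** it read about 10 N square to the jaw in the last checks (10.3 N averaged). The highest reading I saw was 10.7 N, well under the 25 N limit. There are also about 2 N of down force and about 1 N along the jaw.
- **Edge flat on the jaw:** at first only one corner touched. I turned the blank about 0.7° until the twisting moment fell to -0.03 N m, about what it read before contact. It now sits at -6.1°, while the camera pictures gave about -5.5° to -5.65° for the fixed jaw. I trusted the contact forces over the cameras.
- **Position:** in the wrist camera the blank is centred on the block to within about 0.5 mm, with no gap visible at the jaw. The tool reads about 0.1° of tilt under the load, which I left alone.
- **Other things:** the tin, dish, dividers and bow drill look unmoved in the last scene picture. The fingertips touched the bench with about 14 N during the pick-up.

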